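Charge two drone battery packs

ROBOT

A 6-joint arm with a two-finger parallel gripper is mounted at the origin on the work surface. World frame = base frame: x ahead of the robot, y to its left, z up, the work surface at z = 0. Lengths are in m, angles in degrees, forces in N, time in s.
With the tool pointing down it reaches from about 0.35 to 0.875 m from the base axis. Payload 4.2 kg.
Tool frame: the origin (TCP) lies midway between the tips of the shut fingers; the grasp point (between the pads) lies 19 mm behind it; z points along the fingers, y is the line along which they close (so a half turn about z gives the same grasp; the last joint's range is limited). The gripper opens to 87 mm and grips with 3 to 60 N. Pads are 19 mm wide; open, the fingers measure 117 mm over their backs; the gripper's body (75 mm by 190 mm) begins 51 mm behind the grasp point.
Start: joints at [85.52, 22.042, 0.453, 0, -68.411, -14.817], TCP at [0.207, 0.59, 0.223] pointing down, gripper open.
Joint ranges: [-179.83, 179.83], [-69.29, 118.12], [-61.27, 80.66], [-181.25, 117.63], [-171.15, -9.14], [-177.46, 177.46]. Speed limits (degrees/s): [159.86, 159.86, 180, 180, 180, 180].

INTERFACE

Orientations are given as a 3x3 rotation matrix whose columns are the frame's x, y, z axes.
In Python, from station import * gives the robot as it stands.
- The arm moves only by the tool move_arm, never from a script. Its argument "targets" is text: rows parted by semicolons, each of 4 numbers parted by spaces: the shift along the world's x, y, z in units of 25 mm (1.0 is 25 mm), then the turn about the world's z in units of 5 degrees (1.0 is 5 degrees). In form: tx ty tz spin; .... A call has 1 to 10 rows; each row shifts and turns the commanded pose from where the row before left it; what a row does not reach is not made up. A row lasts 1/12 s, in which the tool goes at most 41.7 mm and 7.16 degrees, less where a joint would pass 70% of its speed; a pose out of reach is approached as far as the arm can. A call is refused whole if a number of a shift passes 1 or a number of a turn 1, either way. A call with a gripper value outside its range is refused whole. "gripper" is the finger opening in mm, from 0 to 87, set as the call begins (left out, the last holds). The fingers move at their own pace and stop on an object; the grip force is fixed at half the most. Time passes only in rows, so rows that do not move let the fingers close. It gives the time, the measured TCP pose, the force, the opening and the grip force at its end, in the units of the state.
- sense(): the state, without advancing time (a new reading comes with each control period).
- capture(name): name is "scene" or "top" or "wrist"; returns a dict with "image" (420x560x3 uint8, blue, green, red), "fx", "fy", "cx", "cy" (pixels), "world_from_camera" (4x4, takes a point from camera to world coordinates); the wrist camera has in their place "hand_eye" (4x4, takes a point from camera to tool coordinates, whose origin is the TCP and whose axes are the flange's). Camera axes: x right, y up, looking along -z (the intrinsics and any distortion apply to the point x, -y, -z); pixel columns grow to the right and rows downward; lengths in m; the calibration is good to about 2 mm. A picture is of the moment at which its call begins: read the wrist's pose just before it. There is no depth.
- finish_job(): hands the job in; it is judged then, once.
The state is a dict: "time_s": time; "joints": joint angles; "joint_velocities": joint speeds; "effort": joint torques, N m; "tcp_pos": TCP position; "ee_rot": TCP orientation; "wrist_force": force on the tool from outside, world axes, zero at the start; "moment": the same for the moment, N m; "gripper_width": opening from 0.0 (shut) to 1.0 (fully open); "gripper_force": force on a finger pad.
Only numpy, scipy, OpenCV 4.12 (cv2) and the standard library are available. Lean on these libraries where they do the work, as an engineer would, in place of code of your own. Each camera call takes 0.05 s, during which the arm holds its last target. There are 200 camera calls.

TASK

Lay the long battery pack flat in the long charging tray and the short pack flat in the short tray, setting them down rather than dropping them. Then start the charger by pressing keys of its console fully down, one at a time: first the square key, then the long bar key, then the round key, letting each spring back up. Do not press the cross-shaped key, and leave the other things on the bench where they are.

Things in the scene. Friction and masses are not known exactly. Their poses are not given: they have to be found in the camera images.
- charger: charger console standing fixed on the bench: a grey box 190 x 190 mm, 60 mm high, origin at the centre of its underside, z up. On its top four white keys of different shapes stand in a 2 x 2 pattern, 74 mm between neighbours; which key is in which place varies
- key_square_top (a point):  centre of the top face of the square (36 x 36 mm) key; a white plastic cap with its flat top (at rest) 81 mm above the bench and 17 mm above its black 64 mm square base plate; point z is up, x and y are the console's
- key_bar_top (a point):  centre of the top face of the long bar (22 mm along the point's x, 58 mm along y) key; a white plastic cap with its flat top (at rest) 81 mm above the bench and 17 mm above its black 64 mm square base plate; point z is up, x and y are the console's
- key_round_top (a point):  centre of the top face of the round (38 mm diameter) key; a white plastic cap with its flat top (at rest) 81 mm above the bench and 17 mm above its black 64 mm square base plate; point z is up, x and y are the console's
- key_cross_top (a point):  centre of the top face of the cross-shaped (two bars 40 x 15 mm) key; a white plastic cap with its flat top (at rest) 81 mm above the bench and 17 mm above its black 64 mm square base plate; point z is up, x and y are the console's. Not to be pressed
- key_square (a joint): travel of this key in m: 0 = up, grows as it is pressed straight down to its stop at 0.008 (8 mm); spring: about 1.5 N to start it, 5 N fully down; springs back by itself. It counts as pressed beyond 0.006
- key_bar (a joint): travel of this key in m: 0 = up, grows as it is pressed straight down to its stop at 0.008 (8 mm); spring: about 1.5 N to start it, 5 N fully down; springs back by itself. It counts as pressed beyond 0.006
- key_round (a joint): travel of this key in m: 0 = up, grows as it is pressed straight down to its stop at 0.008 (8 mm); spring: about 1.5 N to start it, 5 N fully down; springs back by itself. It counts as pressed beyond 0.006
- key_cross (a joint): travel of this key in m: 0 = up, grows as it is pressed straight down to its stop at 0.008 (8 mm); spring: about 1.5 N to start it, 5 N fully down; springs back by itself. It counts as pressed beyond 0.006
- long_pack: long battery pack: black block with grey end bands and a paper label on top, 130 mm (x) x 44 mm (y) x 38 mm high (z), about 0.36 kg, lying loose on the bench; origin at the centre of its underside. Both ends are alike
- short_pack: short battery pack: black block with grey end bands and a paper label on top, 70 mm (x) x 36 mm (y) x 38 mm high (z), about 0.18 kg, lying loose on the bench; origin at the centre of its underside. Both ends are alike
- long_tray_in (a point): centre of the inner floor of the long charging tray, 5 mm above the bench: an open aluminium tray fixed to the bench, inside 165 mm (x) x 75 mm (y), walls 4 mm thick rising 12 mm above the inner floor, copper strips along x on the floor; z up
- short_tray_in (a point): centre of the inner floor of the short charging tray, 5 mm above the bench: like the long tray, but inside 105 mm (x) x 75 mm (y), walls 4 mm thick rising 12 mm above the inner floor; z up
- spray_can: bystander: pale spray can, 66 mm diameter, 190 mm tall, standing loose; origin at the centre of its underside
- tape_roll: bystander: roll of tape lying flat and loose, 96 mm outside diameter, 25 mm high; origin at the centre of its underside
- motor: bystander: dark steel drone motor standing loose, 50 mm diameter, 52 mm high with its shaft; origin at the centre of its underside
- driver: bystander: screwdriver with a red handle lying loose, 190 mm long along its x; origin on the bench near its middle
Mind the look-alikes: they are no part of the job. Leave any blue look-alike of the part that bears short_tray_in alone. Leave any red look-alike of the long_pack alone.

How it is judged:
By the outcome, as a careful person would: the job done as asked, in the order asked, and still so for the second after the job is handed in, with the robot touching nothing.
It also fails if it takes over 70 s, if anything falls off the work surface, if the arm or the gripper's body presses on something with over 40 N, if the wrist force passes 120 N, or if a joint passes its speed limit or range.

## Working session

There is one attempt and no reset: what is moved stays moved. The work goes in short steps, Python scripts to look and compute and a tool call to move; the robot and the scene stay as the last step left them, time stands still between calls to the robot, and variables do not carry over. Pictures are saved under pics/ and viewed, at most 10 in all, crops included, and the job is handed in when it is done.

Besides the shell and the picture viewer there is one more tool, called after "Emit:" as name(argument=value, ...), one argument or row to a line, values as JSON. move_arm: Moves the arm, as the interface text tells. Its arguments: {"type":"object","properties":{"targets":{"type":"string"},"gripper":{"type":"number"}},"required":["targets"]}

```bash
mkdir -p pics
cat > h.py <<'E'
from station import *
import numpy as np, cv2
def ray(c,u,v):
    M=np.array(c["world_from_camera"]); d=M[:3,:3]@np.array([(u-c["cx"])/c["fx"],-(v-c["cy"])/c["fy"],-1]); return M[:3,3],d
def pt(c,u,v,z):
    o,d=ray(c,u,v); return o+d*(z-o[2])/d[2]
E
python3 - <<'E'
from h import *
for n in("top","scene"):
    c=capture(n); cv2.imwrite(f"pics/{n}0.png",c["image"]); print(n,{k:v for k,v in c.items() if k!="image"})
    np.save(n+"0.npy",c,allow_pickle=True)
print(sense())
E
```

```text
top {'fx': 488.67470843868153, 'fy': 488.67470843868153, 'cx': 284.9124113489482, 'cy': 204.45887169485331, 'world_from_camera': array([[ 2.41752345e-02,  9.93090909e-01, -1.14830330e-01,
         3.51872795e-01],
       [-9.99699926e-01,  2.44690646e-02,  1.14974435e-03,
        -1.22363205e-02],
       [ 3.95159142e-03,  1.14768077e-01,  9.93384454e-01,
         1.63123215e+00],
       [ 0.00000000e+00,  0.00000000e+00,  0.00000000e+00,
         1.00000000e+00]])}
scene {'fx': 469.23560260619956, 'fy': 469.23560260619956, 'cx': 277.8885666615997, 'cy': 208.8603627451923, 'world_from_camera': array([[ 0.8642127 , -0.37478708,  0.33566509,  0.992941  ],
       [ 0.50303717,  0.65623204, -0.56241721, -0.73275159],
       [-0.00948748,  0.65490011,  0.75565589,  1.06523706],
       [ 0.        ,  0.        ,  0.        ,  1.        ]])}
{'time_s': 0.1, 'joints': array([ 8.55173109e+01,  2.20855557e+01,  3.85564703e-01, -2.53708334e-02,
       -6.84129676e+01, -1.48168883e+01]), 'joint_velocities': array([ 0.09734338, -0.16610969,  0.13293971,  0.09644134, -0.11476628,
        0.09147832]), 'effort': array([-8.04852743e-05, -3.91687453e+01,  1.87937701e+01,  4.23188657e+00,
        1.35402617e-02, -6.79429309e-05]), 'tcp_pos': array([0.20636732, 0.58934852, 0.22156334]), 'ee_rot': array([[ 9.43749428e-01, -3.30661002e-01, -5.64572118e-04],
       [-3.30661467e-01, -9.43747454e-01, -1.93325244e-03],
       [ 1.06437690e-04,  2.01118813e-03, -9.99997972e-01]]), 'wrist_force': array([ 0.53499681, -1.60898376, -0.05416603]), 'moment': array([ 0.00519334, -0.02267779, -0.07271864]), 'gripper_force': 0.0, 'gripper_width': 0.9999482630061303}
```

View pics/top0.png

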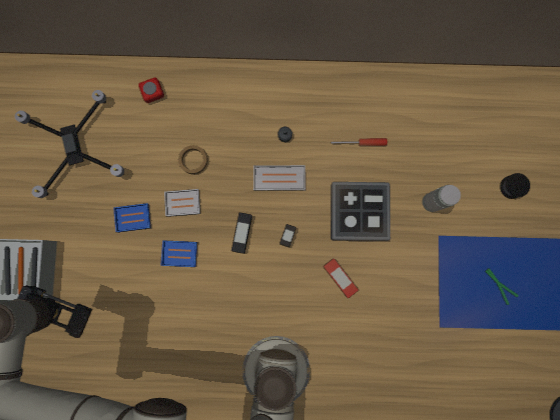

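View pics/scene0.png

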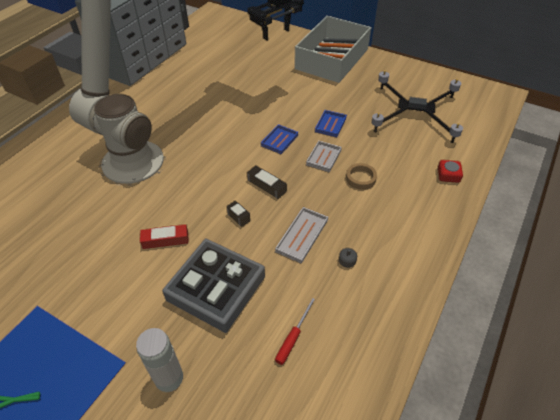

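Top view: the candidates are as follows.
- **Long pack:** black (242,233) or red (341,278). The black one fits; the red is the look-alike.
- **Short tray:** aluminium (183,203), or blue (132,218) and (180,254). The aluminium one fits.
- **Others:** short pack (288,236) and long tray (280,178).
- **Keys:** cross (350,198), bar (373,198), round (350,221), square (373,221).

Next I'll measure these and confirm them in one crop.

```bash
cat > m.py <<'E'
from h import *
T=np.load("top0.npy",allow_pickle=True).item(); S=np.load("scene0.npy",allow_pickle=True).item()
def blob(c,box,lo,hi,k=6):
    x0,y0,x1,y1=box; im=cv2.resize(c["image"][y0:y1,x0:x1],None,fx=k,fy=k,interpolation=cv2.INTER_CUBIC)
    m=cv2.inRange(cv2.cvtColor(im,cv2.COLOR_BGR2HSV),np.array(lo),np.array(hi))
    cs,_=cv2.findContours(m,cv2.RETR_EXTERNAL,cv2.CHAIN_APPROX_NONE)
    return [(( q.reshape(-1,2)+.5)/k-.5+[x0,y0]) for q in sorted(cs,key=cv2.contourArea,reverse=True) if cv2.contourArea(q)>40*k*k/4]
def rect(c,q,z):
    p=np.array([pt(c,u,v,z)[:2] for u,v in q],np.float32); (a,b),(w,h),t=cv2.minAreaRect(p*1000)
    if w<h: w,h,t=h,w,t+90
    return [round(x,1) for x in(a,b,w,h,(t+90)%180-90)]
W=([0,0,130],[180,70,255])
for n,c,box,z in [("longlabel",T,(225,205,260,260),.038),("longlabel",S,(240,160,295,200),.038),("shortlabel",T,(277,220,302,252),.038),("shortlabel",S,(222,196,255,228),.038),
  ("longtray",T,(245,158,315,200),.017),("longtray",S,(270,200,335,268),.017),("shorttray",T,(160,184,206,221),.017),("shorttray",S,(304,138,344,176),.017),
  ("keys",T,(335,186,386,238),.081),("keys",S,(178,245,246,310),.081)]:
    for q in blob(c,box,*W)[:4]: print(n,"T" if c is T else "S",rect(c,q,z))
for n,box in [("long",(225,205,260,260)),("short",(277,220,302,252))]:
    for q in blob(T,box,[0,0,0],[180,255,75])[:1]: print(n,"dark",rect(T,q,.038))
cv2.imwrite("pics/crop.png",cv2.resize(T["image"][155:305,105:395],None,fx=2.75,fy=2.75,interpolation=cv2.INTER_CUBIC))
E
python3 m.py
```

```text
longlabel T [441.1, 126.8, 63.5, 34.5, -9.3]
longlabel S [439.8, 127.2, 66.6, 39.1, -9.6]
shortlabel T [435.8, -25.1, 32.9, 26.3, -17.9]
shortlabel S [435.1, -25.7, 36.7, 30.7, -20.1]
longtray T [629.2, 6.3, 162.1, 70.6, -88.2]
longtray T [589.6, 54.7, 64.0, 3.4, -88.6]
longtray T [627.6, 94.6, 81.4, 3.3, 1.8]
longtray S [630.8, 6.8, 176.1, 87.0, -88.5]
shorttray T [535.7, 326.6, 103.8, 75.9, -84.1]
shorttray S [537.8, 330.2, 115.9, 86.3, -84.6]
keys T [484.3, -296.9, 33.9, 32.5, -89.7]
keys T [558.3, -296.2, 54.8, 18.8, -88.6]
keys T [483.3, -223.5, 33.6, 33.4, 0.6]
keys T [557.6, -221.3, 33.8, 33.6, 46.1]
keys S [558.4, -298.9, 57.8, 22.1, -89.3]
keys S [484.4, -299.9, 36.0, 35.5, 0.6]
keys S [483.2, -225.9, 37.2, 36.1, -54.9]
keys S [557.9, -224.9, 37.5, 35.9, -45.6]
long dark [440.4, 122.8, 130.9, 50.9, -9.1]
short dark [422.5, -22.1, 44.9, 38.6, -17.2]
```

View pics/crop.png

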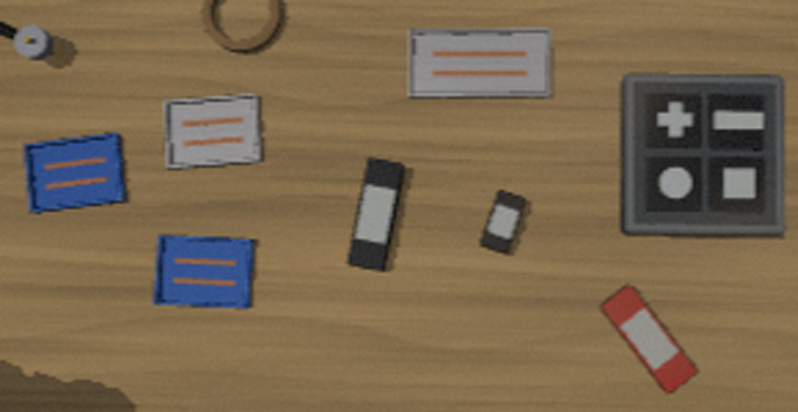

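The crop confirms the choices: black long pack, black short pack, the two aluminium trays, and the key layout (cross top-left, bar top-right, round bottom-left, square bottom-right). The two views agree to about 3 mm and the sizes fit. I'll move above the long pack.

Emit:
move_arm(
  targets="0.47 -0.92 0 0.1;0.47 -0.92 0 0.1;0.47 -0.92 0 0.1;0.47 -0.92 0 0.1;0.47 -0.92 0 0.1;0.47 -0.92 0 0.1;0.47 -0.92 0 0.1;0.47 -0.92 0 0.1;0.47 -0.92 0 0.1;0.47 -0.92 0 0.1",
  gripper=87,
)

```text
time_s: 0.93
tcp_pos: [0.3242, 0.3584, 0.2222]
ee_rot: [[0.969, -0.246, -0.0], [-0.246, -0.969, -0.001], [-0.0, 0.001, -1.0]]
wrist_force: [0.6, 1.2, -0.1]
gripper_width: 1.002
gripper_force: 0.0
```

Emit:
move_arm(
  targets="0.47 -0.92 0 0.1;0.47 -0.92 0 0.1;0.47 -0.92 0 0.1;0.47 -0.92 0 0.1;0.47 -0.92 0 0.1;0.47 -0.92 0 0.1;0.47 -0.92 0 0.1;0.47 -0.92 0 0.1;0.47 -0.92 0 0.1;0.47 -0.92 0 0.1;0 0 0 0;0 0 0 0",
)

```text
$.targets: bad value
```

Emit:
move_arm(
  targets="0.47 -0.93 0 0.1;0.47 -0.93 0 0.1;0.47 -0.93 0 0.1;0.47 -0.93 0 0.1;0.47 -0.93 0 0.1;0.46 -0.92 0 0.1;0.46 -0.92 0 0.1;0.46 -0.92 0 0.1;0.46 -0.92 0 0.1;0.46 -0.92 0 0.1",
)

```text
time_s: 1.77
tcp_pos: [0.4403, 0.1273, 0.2223]
ee_rot: [[0.987, -0.161, -0.001], [-0.161, -0.987, -0.0], [-0.001, 0.0, -1.0]]
wrist_force: [1.2, 0.3, -0.3]
gripper_width: 0.998
gripper_force: 0.0
```

```bash
cat >> h.py <<'E'
def wrist():
    s=sense(); c=capture("wrist"); P=np.eye(4); P[:3,:3]=s["ee_rot"]; P[:3,3]=s["tcp_pos"]; c["world_from_camera"]=P@np.array(c["hand_eye"]); return s,c
E
python3 - <<'E'
from h import *
s,c=wrist(); print(s["tcp_pos"],c["world_from_camera"],[k for k in c]); cv2.imwrite("pics/w1.png",c["image"]); np.save("w1.npy",c,allow_pickle=True)
E
```

```text
[0.44032888 0.12728217 0.22230025] [[-0.16121173  0.94593112  0.28146951  0.51764095]
 [-0.98691893 -0.15490348 -0.04467583  0.11485999]
 [ 0.00134035 -0.28498986  0.95852959  0.38367531]
 [ 0.          0.          0.          1.        ]] ['image', 'fx', 'fy', 'cx', 'cy', 'hand_eye', 'world_from_camera']
```

View pics/w1.png

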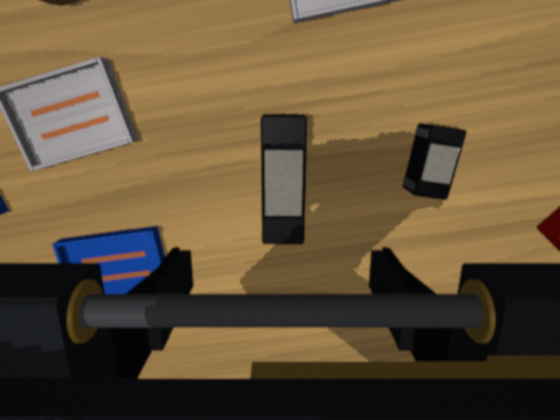

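The wrist view shows the long pack at (284,180), square to the fingers and centred, the short pack at (436,162), and the aluminium short tray at (65,112). I'll check the numbers from this view.

Run:
```python
import sys,io,contextlib
with contextlib.redirect_stdout(io.StringIO()): from m import *
c=np.load("w1.npy",allow_pickle=True).item()
for n,b,z in [("long",(255,105,315,250),.038),("short",(400,120,470,200),.038),("tray",(0,50,140,172),.017)]:
    for q in blob(c,b,*W,k=2)[:2]: print(n,rect(c,q,z))
```

```text
tray [538.3, 327.6, 112.4, 83.2, -84.0]
```

Run:
```python
import sys,io,contextlib
with contextlib.redirect_stdout(io.StringIO()): from m import *
c=np.load("w1.npy",allow_pickle=True).item()
print(c["image"][180,284],c["image"][165,440])
for n,b,z in [("long",(255,105,315,250),.038),("short",(400,120,470,200),.038)]:
    for q in blob(c,b,[0,0,90],[180,80,255],k=2)[:2]: print(n,rect(c,q,z))
```

```text
[112 120 124] [110 118 122]
long [441.4, 124.4, 64.3, 35.7, -9.5]
short [436.0, -27.7, 34.8, 28.5, -17.7]
```

Emit:
move_arm(
  targets="0.03 -0.06 -1 0;0 0 -1 0;0 0 -1 0;0 0 -1 0;0 0 -1 0;0 0 -1 0;0 0 -1 0;0 0 -0.75 0;0 0 -0.5 0;0 0 0 0",
)

```text
time_s: 2.65
tcp_pos: [0.439, 0.1258, 0.0137]
ee_rot: [[0.987, -0.162, -0.006], [-0.162, -0.987, -0.004], [-0.005, 0.005, -1.0]]
wrist_force: [-0.3, 0.5, -0.1]
gripper_width: 0.998
gripper_force: 0.0
```

Emit:
move_arm(
  targets="0 0 0 0;0 0 0 0;0 0 0 0;0 0 0 0;0 0 0 0;0 0 0 0;0 0 0 0;0 0 0 0",
  gripper=30,
)

```text
time_s: 3.32
tcp_pos: [0.4406, 0.1263, 0.0166]
ee_rot: [[0.987, -0.161, -0.001], [-0.161, -0.987, -0.002], [-0.001, 0.002, -1.0]]
wrist_force: [-0.2, -3.1, 4.3]
gripper_width: 0.505
gripper_force: 30.1
```

Emit:
move_arm(
  targets="0 0 0.4 0;0 0 0.8 0;0 0 0.8 0;0 0 0.8 0;0 0 0.8 0;0.3 -0.2 0.4 -0.7;0.5 -0.3 0 -0.9;0.5 -0.3 0 -0.9;0.5 -0.3 0 -0.9;0.5 -0.3 0 -0.9",
)

```text
time_s: 4.15
tcp_pos: [0.4979, 0.0916, 0.1153]
ee_rot: [[0.857, -0.516, -0.002], [-0.516, -0.857, -0.0], [-0.002, 0.001, -1.0]]
wrist_force: [-0.0, 0.1, -3.5]
gripper_width: 0.503
gripper_force: 30.0
```

Emit:
move_arm(
  targets="0.5 -0.3 0 -0.95;0.5 -0.3 0 -0.95;0.5 -0.3 0 -0.95;0.5 -0.3 0 -0.95;0.5 -0.3 0 -0.95;0.5 -0.3 0 -0.95;0.5 -0.3 0 -0.95;0.5 -0.3 0 -0.95;0.5 -0.3 0 -0.95;0.5 -0.3 0 -0.95",
)

```text
time_s: 4.98
tcp_pos: [0.6228, 0.0168, 0.1144]
ee_rot: [[0.198, -0.98, -0.003], [-0.98, -0.198, 0.0], [-0.001, 0.003, -1.0]]
wrist_force: [-0.1, 0.7, -4.0]
gripper_width: 0.504
gripper_force: 30.0
```

Emit:
move_arm(
  targets="0.3 -0.4 0 -0.95;0.1 -0.2 0 -0.95;0 0 0 0;0 0 0 0",
)

```text
time_s: 5.32
tcp_pos: [0.6324, 0.002, 0.1146]
ee_rot: [[0.039, -0.999, -0.003], [-0.999, -0.039, 0.0], [-0.0, 0.003, -1.0]]
wrist_force: [-0.1, -0.5, -4.6]
gripper_width: 0.509
gripper_force: 30.0
```

Run:
```python
from h import *
s,c=wrist(); cv2.imwrite("pics/w2.png",c["image"]); np.save("w2.npy",c,allow_pickle=True)
R=s["ee_rot"]; print(s["tcp_pos"],np.degrees(np.arctan2(R[1,0],R[0,0])),s["gripper_width"],s["gripper_force"])
```

```text
[0.63240484 0.00196679 0.11464209] -87.74220725539195 0.5091056292625361 30.041202044812962
```

View pics/w2.png

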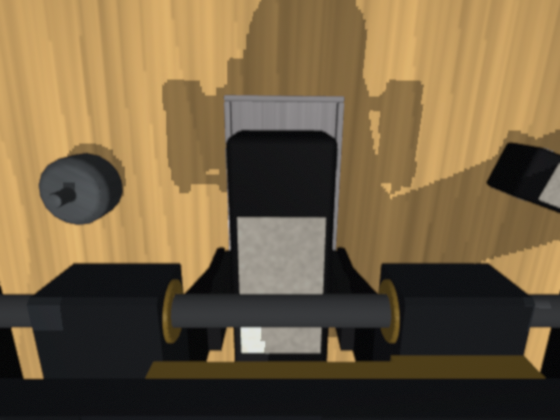

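The pack is level over the long tray. The tray's far edge is at (285,98) and the pack covers its middle. I'll correct y by +5 mm and lower it.

Emit:
move_arm(
  targets="-0.06 0.2 -0.7 -0.1;0 0 -0.8 0;0 0 -0.8 0;0 0 -0.6 0;0 0 -0.4 0;0 0 -0.2 0;0 0 0 0;0 0 -0.05 0;0 0 -0.05 0;0 0 0 0",
)

```text
time_s: 6.2
tcp_pos: [0.6326, 0.0073, 0.0272]
ee_rot: [[0.03, -1.0, 0.002], [-1.0, -0.03, 0.0], [-0.0, -0.002, -1.0]]
wrist_force: [-0.4, -0.6, -3.6]
gripper_width: 0.507
gripper_force: 30.0
```

Emit:
move_arm(
  targets="0 0 0 0;0 0 -0.05 0;0 0 -0.05 0;0 0 0 0;0 0 0 0",
)

```text
time_s: 6.62
tcp_pos: [0.6319, 0.0071, 0.0237]
ee_rot: [[0.03, -1.0, -0.0], [-1.0, -0.03, -0.0], [0.0, 0.0, -1.0]]
wrist_force: [0.2, 1.1, -4.7]
gripper_width: 0.504
gripper_force: 30.0
```

Emit:
move_arm(
  targets="0 0 -0.05 0;0 0 -0.04 0;0 0 0 0;0 0 0 0;0 0 0 0",
)

```text
time_s: 7.03
tcp_pos: [0.6321, 0.0071, 0.0218]
ee_rot: [[0.03, -1.0, 0.0], [-1.0, -0.03, -0.0], [0.0, -0.0, -1.0]]
wrist_force: [-0.6, -0.6, -2.1]
gripper_width: 0.505
gripper_force: 30.0
```

Emit:
move_arm(
  targets="0 0 -0.03 0;0 0 0 0;0 0 0 0;0 0 0 0",
)

```text
time_s: 7.37
tcp_pos: [0.6322, 0.0071, 0.0217]
ee_rot: [[0.03, -1.0, 0.001], [-1.0, -0.03, -0.0], [0.0, -0.001, -1.0]]
wrist_force: [-2.6, 0.8, 4.8]
gripper_width: 0.504
gripper_force: 30.1
```

Emit:
move_arm(
  targets="0 0 0 0;0 0 0 0;0 0 0 0;0 0 0 0;0 0 0 0;0 0 0 0;0 0 0.3 0;0 0 0.6 0;0 0 0.8 0;0 0 0.8 0",
  gripper=80,
)

```text
time_s: 8.2
tcp_pos: [0.6318, 0.007, 0.0841]
ee_rot: [[0.03, -1.0, -0.001], [-1.0, -0.03, -0.0], [0.0, 0.001, -1.0]]
wrist_force: [0.2, -0.1, -0.3]
gripper_width: 0.915
gripper_force: 0.0
```

Emit:
move_arm(
  targets="0 0 0.9 0;-0.5 -0.1 0.9 0.9;-0.5 -0.1 0.9 0.9;-0.5 -0.1 0.9 0.9;-0.5 -0.1 0.9 0.9;-0.5 -0.1 0 0.9;-0.5 -0.1 0 0.9;-0.5 -0.1 0 0.9;-0.5 -0.1 0 0.9;-0.5 -0.1 0 0.9",
)

```text
time_s: 9.03
tcp_pos: [0.5189, -0.0155, 0.1965]
ee_rot: [[0.675, -0.738, 0.001], [-0.738, -0.675, 0.0], [0.001, -0.001, -1.0]]
wrist_force: [-0.2, -0.3, 1.2]
gripper_width: 0.92
gripper_force: 0.0
```

Emit:
move_arm(
  targets="-0.6 -0.1 0 0.98;-0.6 -0.1 0 0.98;-0.6 -0.1 0 0.98;-0.6 -0.1 0 0.98;-0.6 -0.04 0 0.98;-0.35 0 0 0.96;0 0 0 0;0 0 0 0;0 0 0 0",
)

```text
time_s: 9.78
tcp_pos: [0.4365, -0.0263, 0.1963]
ee_rot: [[0.948, -0.319, 0.001], [-0.319, -0.948, 0.0], [0.001, -0.001, -1.0]]
wrist_force: [1.1, 0.3, 0.1]
gripper_width: 0.917
gripper_force: 0.0
```

Run:
```python
import io,contextlib
with contextlib.redirect_stdout(io.StringIO()): from m import *
s,c=wrist(); cv2.imwrite("pics/w3.png",c["image"]); t=capture("top"); cv2.imwrite("pics/t3.png",t["image"])
R=s["ee_rot"]; print(s["tcp_pos"],np.degrees(np.arctan2(R[1,0],R[0,0])))
for q in blob(c,(200,90,360,245),[0,0,90],[180,75,255],k=2)[:3]: print(rect(c,q,.038), q.mean(0))
```

```text
[ 0.43652297 -0.02627491  0.19631948] -18.588425609911702
[436.1, -27.7, 34.5, 27.9, -18.6] [281.89092664 191.19015444]
```

View pics/w3.png

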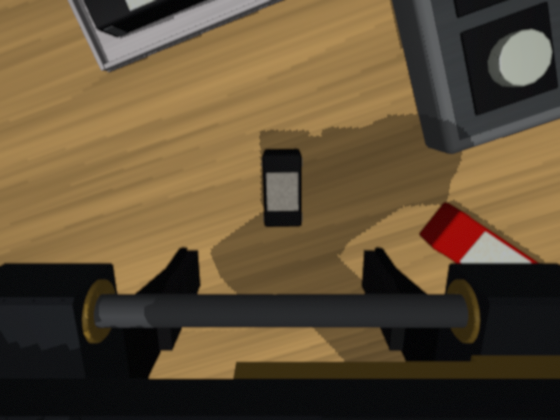

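The short pack is at (282,190), squarely between the fingers. I'll go down and grasp it.

Emit:
move_arm(
  targets="0 -0.03 -1 0;0 0 -1 0;0 0 -1 0;0 0 -1 0;0 0 -1 0;0 0 -1 0;0 0 -0.7 0;0 0 -0.5 0;0 0 0 0;0 0 0 0",
)

```text
time_s: 10.72
tcp_pos: [0.4359, -0.0272, 0.0152]
ee_rot: [[0.948, -0.318, -0.002], [-0.318, -0.948, -0.001], [-0.001, 0.001, -1.0]]
wrist_force: [0.4, -0.3, 1.4]
gripper_width: 0.921
gripper_force: 0.0
```

Emit:
move_arm(
  targets="0 0 0 0;0 0 0 0;0 0 0 0;0 0 0 0;0 0 0 0;0 0 0 0;0 0 0 0;0 0 0 0",
  gripper=25,
)

```text
time_s: 11.38
tcp_pos: [0.4358, -0.0271, 0.0159]
ee_rot: [[0.948, -0.317, 0.0], [-0.317, -0.948, 0.0], [0.0, -0.0, -1.0]]
wrist_force: [-0.6, -0.3, 1.5]
gripper_width: 0.41
gripper_force: 29.9
```

Emit:
move_arm(
  targets="0 0 0.4 0;0 0 0.9 0;0 0 0.9 0;0 0 0.9 0;0.25 0.8 0.9 -0.8;0.25 0.9 0 -0.8;0.25 0.9 0 -0.8;0.25 0.9 0 -0.8;0.25 0.9 0 -0.8;0.25 0.9 0 -0.8",
)

```text
time_s: 12.22
tcp_pos: [0.4727, 0.1062, 0.1153]
ee_rot: [[0.735, -0.678, -0.001], [-0.678, -0.735, -0.0], [-0.001, 0.001, -1.0]]
wrist_force: [1.1, 0.4, -2.2]
gripper_width: 0.412
gripper_force: 29.9
```

Emit:
move_arm(
  targets="0.25 0.9 0 -0.8;0.25 0.9 0 -0.8;0.25 0.9 0 -0.8;0.25 0.9 0 -0.8;0.25 0.9 0 -0.8;0.25 0.9 0 -0.8;0.25 0.9 0 -0.8;0.25 0.9 0 -0.9;0.25 0.9 0 -0.9;0.25 0.8 0 -0.9",
)

```text
time_s: 13.05
tcp_pos: [0.5353, 0.3289, 0.1147]
ee_rot: [[0.101, -0.995, -0.002], [-0.995, -0.101, -0.001], [0.001, 0.002, -1.0]]
wrist_force: [-0.2, -0.3, -2.2]
gripper_width: 0.409
gripper_force: 29.9
```

Emit:
move_arm(
  targets="0 0 0 0;0 0 0 0",
)

```text
time_s: 13.22
tcp_pos: [0.5351, 0.3283, 0.1144]
ee_rot: [[0.106, -0.994, -0.002], [-0.994, -0.106, -0.001], [0.001, 0.002, -1.0]]
wrist_force: [-0.6, -0.1, -1.5]
gripper_width: 0.413
gripper_force: 29.9
```

Run:
```python
from h import *
s,c=wrist(); cv2.imwrite("pics/w4.png",c["image"])
R=s["ee_rot"]; print(s["tcp_pos"],np.degrees(np.arctan2(R[1,0],R[0,0])),s["gripper_width"],s["gripper_force"])
```

```text
[0.53508669 0.32831823 0.11435716] -83.91305251849869 0.41314406850814095 29.91373634431511
```

View pics/w4.png

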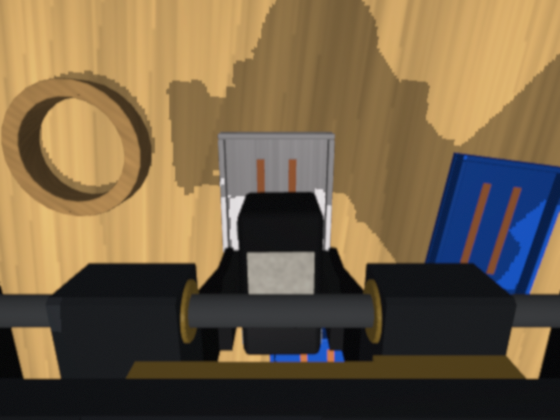

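The pack is over the aluminium short tray, whose far edge is at (277,134). The tape roll at (80,147) and the blue tray are clear. I'll lower it.

Emit:
move_arm(
  targets="0.1 0 -0.7 -0.1;0 0 -0.8 0;0 0 -0.8 0;0 0 -0.7 0;0 0 -0.4 0;0 0 -0.2 0;0 0 0 0;0 0 0 0;0 0 0 0;0 0 0 0",
)

```text
time_s: 14.1
tcp_pos: [0.5389, 0.3284, 0.0271]
ee_rot: [[0.096, -0.995, 0.002], [-0.995, -0.096, 0.002], [-0.001, -0.002, -1.0]]
wrist_force: [-0.3, 0.2, -3.3]
gripper_width: 0.412
gripper_force: 29.9
```

Emit:
move_arm(
  targets="0 0 -0.04 0;0 0 -0.04 0;0 0 0 0;0 0 0 0;0 0 0 0",
)

```text
time_s: 14.52
tcp_pos: [0.5383, 0.3279, 0.0238]
ee_rot: [[0.096, -0.995, 0.0], [-0.995, -0.096, 0.0], [-0.0, -0.0, -1.0]]
wrist_force: [-0.3, -1.4, -1.9]
gripper_width: 0.41
gripper_force: 29.9
```

Emit:
move_arm(
  targets="0 0 -0.04 0;0 0 -0.04 0;0 0 0 0;0 0 0 0;0 0 0 0",
)

```text
time_s: 14.93
tcp_pos: [0.5383, 0.3279, 0.0218]
ee_rot: [[0.096, -0.995, -0.0], [-0.995, -0.096, -0.0], [0.0, 0.0, -1.0]]
wrist_force: [0.2, -0.4, -2.2]
gripper_width: 0.413
gripper_force: 29.9
```

Emit:
move_arm(
  targets="0 0 -0.03 0;0 0 0 0;0 0 0 0",
)

```text
time_s: 15.18
tcp_pos: [0.5382, 0.3279, 0.021]
ee_rot: [[0.096, -0.995, -0.0], [-0.995, -0.096, -0.0], [0.0, 0.0, -1.0]]
wrist_force: [-0.7, -0.6, -1.1]
gripper_width: 0.413
gripper_force: 29.9
```

Emit:
move_arm(
  targets="0 0 -0.03 0;0 0 0 0;0 0 0 0",
)

```text
time_s: 15.43
tcp_pos: [0.5383, 0.3279, 0.021]
ee_rot: [[0.096, -0.995, 0.0], [-0.995, -0.096, 0.0], [-0.0, -0.0, -1.0]]
wrist_force: [-3.5, -1.6, 4.1]
gripper_width: 0.411
gripper_force: 29.9
```

Emit:
move_arm(
  targets="0 0 0 0;0 0 0 0;0 0 0 0;0 0 0 0;0 0 0 0;0 0 0 0;0 0 0.3 0;0 0 0.7 0;0 0 0.9 0;0 0 0.9 0",
  gripper=75,
)

```text
time_s: 16.27
tcp_pos: [0.5381, 0.3276, 0.0911]
ee_rot: [[0.096, -0.995, -0.001], [-0.995, -0.096, -0.001], [0.001, 0.001, -1.0]]
wrist_force: [-0.7, 0.2, 0.1]
gripper_width: 0.86
gripper_force: 0.0
```

Emit:
move_arm(
  targets="0 0 1 0;-0.08 -0.9 1 -0.1;-0.08 -0.95 0 -0.1;-0.08 -0.95 0 -0.1;-0.08 -0.95 0 -0.1;-0.08 -0.95 0 -0.1;-0.08 -0.95 0 -0.1;-0.08 -0.95 0 -0.1;-0.08 -0.95 0 -0.1;-0.08 -0.95 0 -0.1",
  gripper=0,
)

```text
time_s: 17.1
tcp_pos: [0.5201, 0.1143, 0.141]
ee_rot: [[0.017, -1.0, 0.001], [-1.0, -0.017, 0.0], [-0.0, -0.001, -1.0]]
wrist_force: [0.2, -0.6, 0.8]
gripper_width: 0.187
gripper_force: 0.0
```

Emit:
move_arm(
  targets="-0.08 -0.95 0 -0.1;-0.08 -0.95 0 0;-0.08 -0.95 0 0;-0.08 -0.95 0 0;-0.08 -0.95 0 0;-0.08 -0.95 0 0;-0.08 -0.95 0 0;-0.08 -0.95 0 0;-0.08 -0.95 0 0;-0.08 -0.95 0 0",
)

```text
time_s: 17.93
tcp_pos: [0.5001, -0.1233, 0.1411]
ee_rot: [[0.009, -1.0, 0.001], [-1.0, -0.009, -0.0], [0.0, -0.001, -1.0]]
wrist_force: [0.5, -0.1, -0.6]
gripper_width: 0.007
gripper_force: 0.0
```

Emit:
move_arm(
  targets="-0.08 -0.95 0 0;-0.08 -0.95 0 0;-0.08 -0.95 0 0;-0.08 -0.95 0 0;-0.08 -0.95 0 0;-0.08 -0.95 0 0;-0.08 -0.9 0 0;-0.08 -0.3 0 0;0 0 0 0;0 0 0 0",
)

```text
time_s: 18.77
tcp_pos: [0.484, -0.2945, 0.1405]
ee_rot: [[0.008, -1.0, 0.0], [-1.0, -0.008, 0.0], [-0.0, -0.0, -1.0]]
wrist_force: [0.4, -0.2, 0.1]
gripper_width: 0.007
gripper_force: 0.0
```

Run:
```python
import io,contextlib
with contextlib.redirect_stdout(io.StringIO()): from m import *
s,c=wrist(); t=capture("scene"); print(s["tcp_pos"],s["gripper_width"],s["wrist_force"])
cv2.imwrite("pics/s5.png",np.hstack([cv2.resize(t["image"][130:310,160:370],None,fx=2,fy=2),cv2.resize(c["image"],(380,285)).__class__(np.pad(cv2.resize(c["image"],(380,285)),((0,75),(0,0),(0,0))).shape,np.uint8,np.pad(cv2.resize(c["image"],(380,285)),((0,75),(0,0),(0,0))).tobytes())]))
```

```text
[ 0.48400204 -0.29454376  0.14048768] 0.006641504911173498 [ 0.40537245 -0.23187869  0.08218453]
```

View pics/s5.png

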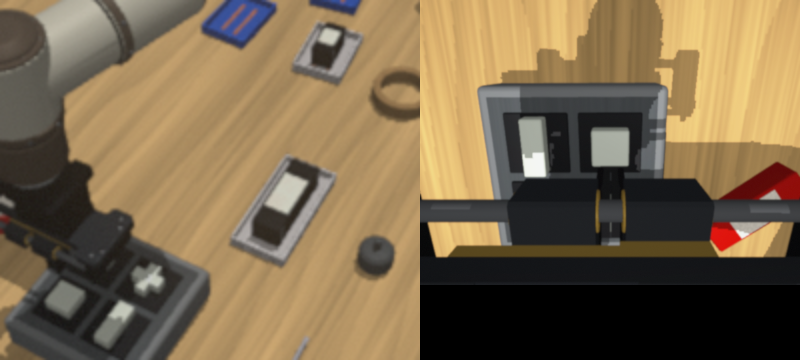

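Both packs lie flat in their trays. In the wrist view the square key is at about (610,147), with the bar to its left. I'll measure the square key from this view.

Run:
```python
import io,contextlib
with contextlib.redirect_stdout(io.StringIO()): from m import *
s,c=wrist(); print(s["tcp_pos"],c["image"][215,280])
for q in blob(c,(120,150,320,245),[0,0,110],[180,60,255],k=2)[:4]: print(rect(c,q,.081), q.min(0),q.max(0))
```

```text
[ 0.48430773 -0.2937947   0.14052047] [162 173 168]
[484.5, -301.6, 36.9, 35.4, -89.4] [252.75 188.25] [308.25 243.25]
[557.4, -305.6, 47.8, 23.0, -89.4] [145.25 172.25] [186.25 244.25]
```

Emit:
move_arm(
  targets="0 -0.2 -0.6 0;0 0 -0.8 0;0 0 -0.6 0;0 0 -0.2 0;0 0 -0.2 0;0 0 -0.1 0;0 0 -0.1 0;0 0 0 0;0 0 0 0;0 0 0 0",
)

```text
time_s: 19.75
tcp_pos: [0.4847, -0.2996, 0.0762]
ee_rot: [[0.009, -1.0, 0.001], [-1.0, -0.009, -0.0], [0.0, -0.001, -1.0]]
wrist_force: [-0.8, 2.5, 3.3]
gripper_width: 0.007
gripper_force: 1.8
```

Contact at about 4–5 mm of travel with 3.3 N, as the spring should give. I'll press to the stop, check, then release.

Emit:
move_arm(
  targets="0 0 -0.06 0;0 0 -0.06 0;0 0 -0.04 0;0 0 0 0;0 0 0 0;0 0 0 0",
)

```text
time_s: 20.25
tcp_pos: [0.4847, -0.2998, 0.0733]
ee_rot: [[0.009, -1.0, 0.001], [-1.0, -0.009, -0.001], [0.001, -0.001, -1.0]]
wrist_force: [-2.8, 5.4, 13.1]
gripper_width: 0.007
gripper_force: 6.6
```

13 N at z = 0.073 means the key is at its stop. Release, then on to the bar key.

Emit:
move_arm(
  targets="0 0 0.3 0;0 0 0.5 0;0 0 0.8 0;0 0 0.2 0;0.7 0.05 0 0;0.8 0 0 0;0.8 0 0 0;0.64 0 0 0;0 0 0 0;0 0 0 0",
)

```text
time_s: 21.08
tcp_pos: [0.5579, -0.2983, 0.115]
ee_rot: [[0.009, -1.0, -0.001], [-1.0, -0.009, 0.0], [-0.0, 0.001, -1.0]]
wrist_force: [-0.5, 0.2, 0.3]
gripper_width: 0.009
gripper_force: 0.0
```

Emit:
move_arm(
  targets="0 0 -0.5 0;0 0 -0.5 0;0 0 -0.2 0;0 0 -0.2 0;0 0 -0.1 0;0 0 -0.1 0;0 0 -0.08 0;0 0 -0.06 0;0 0 0 0;0 0 0 0",
)

```text
time_s: 21.92
tcp_pos: [0.5572, -0.2985, 0.0735]
ee_rot: [[0.009, -1.0, -0.001], [-1.0, -0.009, -0.0], [0.0, 0.001, -1.0]]
wrist_force: [-3.9, 0.4, 5.9]
gripper_width: 0.004
gripper_force: 2.4
```

Emit:
move_arm(
  targets="0 0 -0.04 0;0 0 -0.03 0;0 0 0 0;0 0 0 0;0 0 0 0",
)

```text
time_s: 22.33
tcp_pos: [0.5573, -0.2986, 0.0734]
ee_rot: [[0.009, -1.0, -0.0], [-1.0, -0.009, -0.001], [0.001, 0.0, -1.0]]
wrist_force: [-5.6, 3.3, 11.8]
gripper_width: 0.001
gripper_force: 6.0
```

The bar key is at its stop. Release, then to the round key.

Emit:
move_arm(
  targets="0 0 0.3 0;0 0 0.5 0;0 0 0.8 0;0 0 0.2 0;-0.7 0.7 0 0;-0.8 0.8 0 0;-0.8 0.8 0 0;-0.66 0.62 0 0;0 0 0 0;0 0 0 0",
)

```text
time_s: 23.17
tcp_pos: [0.484, -0.2248, 0.1163]
ee_rot: [[0.01, -1.0, 0.002], [-1.0, -0.01, -0.0], [0.0, -0.002, -1.0]]
wrist_force: [-0.0, 0.8, -0.5]
gripper_width: 0.006
gripper_force: 0.0
```

Emit:
move_arm(
  targets="0 0 -0.5 0;0 0 -0.5 0;0 0 -0.2 0;0 0 -0.2 0;0 0 -0.1 0;0 0 -0.1 0;0 0 -0.1 0;0 0 -0.08 0;0 0 0 0;0 0 0 0",
)

```text
time_s: 24.0
tcp_pos: [0.4845, -0.2258, 0.0733]
ee_rot: [[0.009, -1.0, 0.002], [-1.0, -0.009, -0.001], [0.001, -0.002, -1.0]]
wrist_force: [-2.9, 0.1, 9.2]
gripper_width: 0.003
gripper_force: 4.8
```

Emit:
move_arm(
  targets="0 0 -0.04 0;0 0 0 0;0 0 0 0;0 0 0 0",
)

```text
time_s: 24.33
tcp_pos: [0.4845, -0.2258, 0.0732]
ee_rot: [[0.01, -1.0, 0.002], [-1.0, -0.01, -0.001], [0.001, -0.002, -1.0]]
wrist_force: [-3.6, 1.3, 14.4]
gripper_width: 0.001
gripper_force: 7.4
```

Emit:
move_arm(
  targets="0 0 0.3 0;0 0 0.5 0;0 0 0.8 0;0 0 0.9 0;-0.3 0.6 0.9 0;-0.4 0.8 0.9 0;-0.4 0.8 0 0;-0.4 0.8 0 0;0 0 0 0;0 0 0 0",
)

```text
time_s: 25.17
tcp_pos: [0.4462, -0.1497, 0.1785]
ee_rot: [[0.011, -1.0, 0.002], [-1.0, -0.011, 0.0], [-0.0, -0.002, -1.0]]
wrist_force: [0.7, -0.4, 1.0]
gripper_width: 0.004
gripper_force: 0.0
```

Run:
```python
from h import *
c=capture("top"); cv2.imwrite("pics/t9.png",cv2.resize(c["image"][70:310,90:480],None,fx=2,fy=2,interpolation=cv2.INTER_CUBIC))
```

```text
(no output)
```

View pics/t9.png

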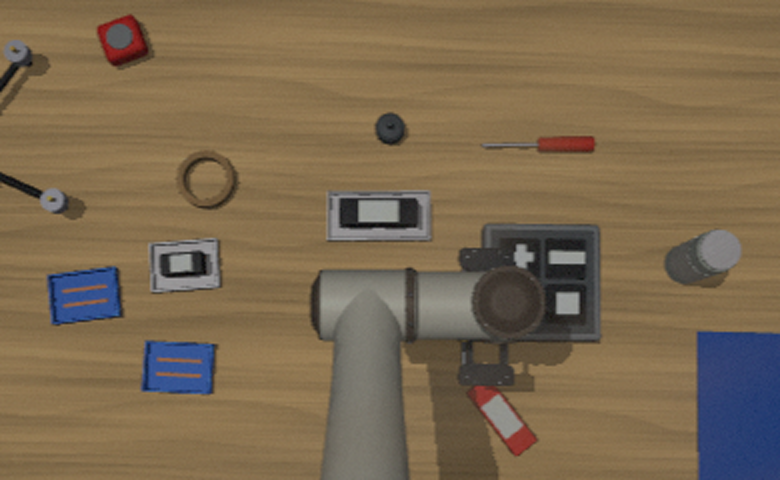

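The long pack at (380,213) and the short pack at (183,264) lie flat inside their trays. The bystanders are where they were and the robot is clear, so I'm handing in.

```bash
python3 -c "
from station import *
print(finish_job())"
```

```text
the job is handed in; nothing more can be done
None
```

I laid both packs flat in their trays, pressed the square, bar and round keys to their stops in that order, and handed the job in at about 25 s; the hand-in returned no verdict.

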